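# Inspect a lace bobbin's neck under the loupe

### The job

Move the fat-bellied bobbin from the rack to the cradle of the inspection stand, with its thread-wound neck over the white tile. Then pick up the loupe and hold it level over that neck, lens centred on it and at the height marked by the brass pointer. Finish while still holding the loupe steady there, touching nothing else with it; leave the two slender bobbins in the rack and do not shift the pointer.

Things in the scene. Friction and masses are not known exactly. Their poses are not given: they have to be found in the camera images.
- bobbin: Bobbin to inspect: turned light wood, lying level, 131 mm long, loose, 25 g, in any of the rack's 3 slots. Origin on its axis, mid-belly; x along the axis to the neck and head. Belly 24 mm across (straight over the middle 24 mm), 50 mm long: grip it there. 10 mm shanks both ways; 15 mm tail button at x = -48 to -53 mm; 16 mm collar at 50, white-wound neck, 17 mm head at 73 to 78.
- bobbin_neck (a point): The middle of that bobbin's white-wound neck, on its axis, 63 mm ahead of its origin along x.
- slim_a: Slender light-wood lace bobbin of the same make as bobbin but with a belly only 14 mm across; lies in another slot of the rack and stays there.
- slim_b: Slender light-wood lace bobbin of the same make as bobbin but with a belly only 14 mm across; lies in another slot of the rack and stays there.
- rack: Wooden rack on the left, fixed: base 100 x 190 x 10 mm, origin at the centre of its underside, z up. Three slots 72 mm apart along y, each a pair of 90 degree V supports 8 mm thick at x = -34 and +34 mm, 32 mm wide, 48 mm high. Bobbin axes lie 40 mm above the table along x, necks to +x (away from the robot).
- stand: Inspection stand near the middle, fixed: dark wood base 235 x 70 x 12 mm with a steel V cradle, a white tile and a steel gauge post. Origin on the table under the cradle's middle; x runs (away from the robot) from the cradle over the tile (centre x = 66 mm, top 15 mm high) to the post (10 mm thick, 197 mm high, at x = 155 mm); z up.
- cradle (a point): Centre of the cradle, 40 mm above the stand's origin, axes as the stand's: where the bobbin's origin (mid-belly) should lie, bobbin along the stand's x, neck over the tile, about 7 mm of play along x. The cradle is a pair of 90 degree V supports, as in the rack, at x = -34 and +34 mm.
- pointer (a joint): Height of the brass pointer's sliding collar on the gauge post, in m, 0 to 0.06; the pointer tip is 0.100 + this value above the table. Stays by friction; not to be shifted.
- pointer_tip (a point): Tip of the brass pointer, on the stand's centre line at x = 120 mm (57 mm beyond the neck of a laid bobbin), pointing back to the cradle. Its height marks where the lens (loupe_lens) should be. z up.
- loupe: Hand loupe, loose, 130 g: steel rim 72 mm across, 14 mm high, 5 mm thick lens, straight flat-sided wooden handle. Lies flat on its rest, 28 mm above the table. Origin at the centre of the rim's underside; z up; handle along -x, from 45 to 153 mm from the origin, 18 mm wide (y), z = 0 to 22 mm. Balances about 65 mm from the origin.
- loupe_lens (a point): Centre of the lens, 7 mm above the loupe's origin; z is the lens axis.
- loupe_grip (a point): A good place to grip the handle across its 18 mm width: 75 mm behind the lens, at handle mid-height, 11 mm above the loupe's origin.
- loupe_rest: Dark wooden rest on the right, fixed: two 28 mm high blocks on a 6 mm base plate, one 50 mm square under the rim, one 16 mm long under the handle's end at x = -142 mm; between them the handle is free. Origin on the table below the rim; handle towards -x (the robot).
Mind the look-alikes: they are no part of the job. There is more than one size of the loupe; the one meant has the size given above.

How it is judged:
By the outcome, as a careful person would: the job done as asked, in the order asked, and still so for the second after the job is handed in, while the arm keeps its last pose, push and grip.
It also fails if it takes over 48 s, if anything falls off the work surface, if the arm or the gripper's body presses on something with over 40 N, if the wrist force passes 120 N, or if a joint passes its speed limit or range.

### The arm

A 6-joint arm with a two-finger parallel gripper is mounted at the origin on the work surface. World frame = base frame: x ahead of the robot, y to its left, z up, the work surface at z = 0. Lengths are in m, angles in rad, forces in N, time in s.
With the tool pointing down it reaches from about 0.375 to 0.975 m from the base axis. Payload 3.8 kg.
Tool frame: the origin (TCP) lies where the fingers leave the gripper's body, on its centre line; the fingertips stand 73 mm ahead of it and the grasp point (between the pads) lies 54 mm ahead of it; z points along the fingers, y is the line along which they close (so a half turn about z gives the same grasp; the last joint's range is limited). The gripper opens to 85 mm and grips with 20 to 120 N. Pads are 22 mm wide; open, the fingers measure 114 mm over their backs; the gripper's body (76 mm by 85 mm) begins 54 mm behind the grasp point. The pads swing forward as they close: fully open they stand 13 mm farther back than shut.
Start: joints at [-1.383, 0.264, 1.604, -0, 1.274, -0.037], TCP at [0.15, -0.658, 0.304] pointing down, gripper open.
Joint ranges: [-2.63, 2.63], [-0.94, 2.18], [0.31, 2.57], [-1.31, 4.45], [0, 2.66], [-2.55, 2.55]. Speed limits (rad/s): [2.57, 2.57, 3.14, 3.14, 3.14, 3.14].

### API

Orientations are given as a rotation vector (axis times angle).
In Python, from workcell import read_state, viewer, bot gives the robot as it stands.
- The arm moves only by the tool jog_arm, never from a script. Its argument "increments" is a list that holds one entry, the list of rows, each a list of 7 numbers: the shift along the tool's x, y, z in units of 30 mm (1.0 is 30 mm), then the turn, a rotation vector about the tool's x, y, z in units of 6 degrees (1.0 is 6 degrees), then the opening, from -1 (shut) to 1 (fully open). A call has exactly 5 rows; each row shifts and turns the commanded pose from where the row before left it, along the tool's axes as they then stand; what a row does not reach is not made up. A row lasts 1/12 s, in which the tool goes at most 41.7 mm and 7.16 degrees, less where a joint would pass 70% of its speed; a pose out of reach is approached as far as the arm can. A call is refused whole if a number of a shift passes 1 or a number of a turn 1, either way. A call with a gripper value outside its range is refused whole. The fingers move at their own pace and stop on an object; "force" is the grip in N (left out, the last holds). Time passes only in rows, so rows that do not move let the fingers close, or fill a call up. It gives the time, the measured TCP pose, the force, the opening and the grip force at its end, in the units of the state.
- read_state(): the state, without advancing time (a new reading comes with each control period).
- viewer.read_camera(name): name is "side" or "top" or "wrist"; returns (picture, depth): 480x640x3 uint8, blue, green, red; 480x640 float32, m along the optical axis (not along the pixel's ray), 0 where there is no reading.
- viewer.camera_params(name): a dict with "fx", "fy", "cx", "cy" (pixels), "k1" (the pictures are not rectified: a ray, as slopes to the right and down, at radius r is drawn at 1 + k1 r^2 times it, then the intrinsics apply), "R" (3x3) and "t" (3): a world point X has camera coordinates R X + t; the wrist camera has in their place "hand_eye" (4x4, takes a point from camera to tool coordinates, whose origin is the TCP and whose axes are the flange's). Camera axes: x right, y down, z forward; pixel columns grow to the right and rows downward; lengths in m; the calibration is good to about 2 mm. A picture is of the moment at which its call begins: read the wrist's pose just before it. camera_params takes no time and is no camera call.
- bot.finish_job(): hands the job in; it is judged then, once.
The state is a dict: "time": time; "q": joint angles; "joint_vel": joint speeds; "joint_torque": joint torques, N m; "tool_pos": TCP position; "tcp_rot": TCP orientation; "wrist_force": force on the tool from outside, world axes, zero at the start; "torque": the same for the moment, N m; "width": opening from 0.0 (shut) to 1.0 (fully open); "grip_force": force on a finger pad.
Only numpy, scipy, OpenCV 4.12 (cv2) and the standard library are available. Lean on these libraries where they do the work, as an engineer would, in place of code of your own. Each camera call takes 0.05 s, during which the arm holds its last target. There are 200 camera calls.

## Working session

There is one attempt and no reset: what is moved stays moved. The work goes in short steps, Python scripts to look and compute and a tool call to move; the robot and the scene stay as the last step left them, time stands still between calls to the robot, and variables do not carry over. Pictures are saved under pics/ and viewed, at most 10 in all, crops included, and the job is handed in when it is done.

Besides the shell and the picture viewer there is one more tool, called by a JSON object that holds its "api" and its "payload". jog_arm: Moves the arm, as the interface text tells. Its arguments: {"type":"object","properties":{"increments":{"type":"array","items":{"type":"array","items":{"type":"array","items":{"type":"number"}}}},"force":{"type":"number"}},"required":["increments"]}

```bash
ls; mkdir -p pics
python3 - <<'E'
from workcell import read_state, viewer, bot
import cv2,numpy as np
print(read_state())
for n in ("top","side"):
    im,d=viewer.read_camera(n); cv2.imwrite(f"pics/{n}0.png",im); np.savez(f"{n}0.npz",im=im,d=d)
    print(n,viewer.camera_params(n))
print(viewer.camera_params("wrist"))
E
```

```text
pics
{'time': 0.0, 'q': array([-1.38291918e+00,  2.64773176e-01,  1.60538098e+00, -9.46081839e-06,
        1.27369666e+00, -3.69038940e-02]), 'joint_vel': array([-0.00091178,  0.00132514,  0.00042   , -0.0005756 ,  0.00200209,
       -0.00020196]), 'joint_torque': array([-9.43634877e-04, -5.15109372e+01, -3.67318547e+01, -3.03954384e-04,
        1.30115775e-02, -1.83352512e-05]), 'tool_pos': array([ 0.15033938, -0.65746013,  0.30254458]), 'tcp_rot': array([-3.11953446e+00, -3.52094224e-01,  2.81468826e-04]), 'wrist_force': array([-0.24253782,  0.18728519, -0.07728588]), 'torque': array([-0.01425693, -0.02302751,  0.02953663]), 'grip_force': 0.0, 'width': 0.9964658944356469}
top {'fx': 532.4730358917238, 'fy': 532.4730358917238, 'cx': 319.50841072250654, 'cy': 249.3244334006236, 'k1': -0.1456681270309329, 'R': array([[-0.0293528 , -0.99952405, -0.00949117],
       [-0.98785748,  0.03045685, -0.15234822],
       [ 0.15256478,  0.00490408, -0.9882813 ]]), 't': array([0.02471256, 0.53519542, 1.17885069])}
side {'fx': 524.4748555202461, 'fy': 524.4748555202461, 'cx': 321.06878535121075, 'cy': 237.57056862765424, 'k1': -0.017466630109433355, 'R': array([[-0.99650046, -0.08292161, -0.01052804],
       [-0.03647093,  0.54466315, -0.83786152],
       [ 0.07521106, -0.83454542, -0.5457813 ]]), 't': array([0.53171421, 0.08363204, 1.02897165])}
{'fx': 411.9498979233586, 'fy': 411.9498979233586, 'cx': 320.68703654216654, 'cy': 242.88560665953318, 'k1': -0.018944868202105596, 'hand_eye': array([[-1.53110908e-04, -9.64266068e-01, -2.64935705e-01,
         6.68189214e-02],
       [ 9.99999968e-01, -2.01466641e-04,  1.55345398e-04,
        -4.37906801e-04],
       [-2.03170003e-04, -2.64935672e-01,  9.64266067e-01,
        -6.99972505e-02],
       [ 0.00000000e+00,  0.00000000e+00,  0.00000000e+00,
         1.00000000e+00]])}
```

View pics/top0.png

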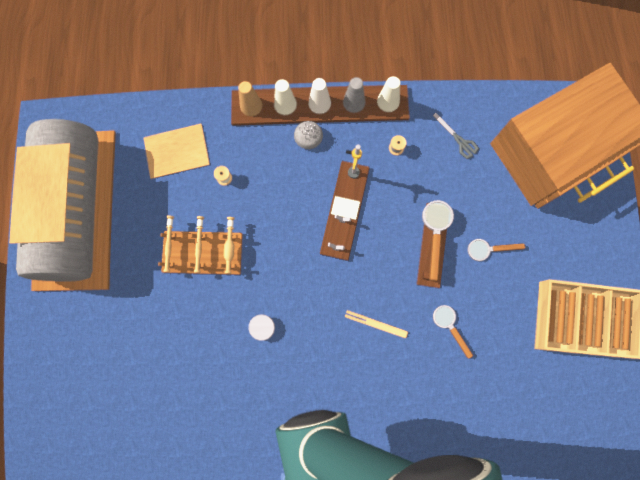

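View pics/side0.png

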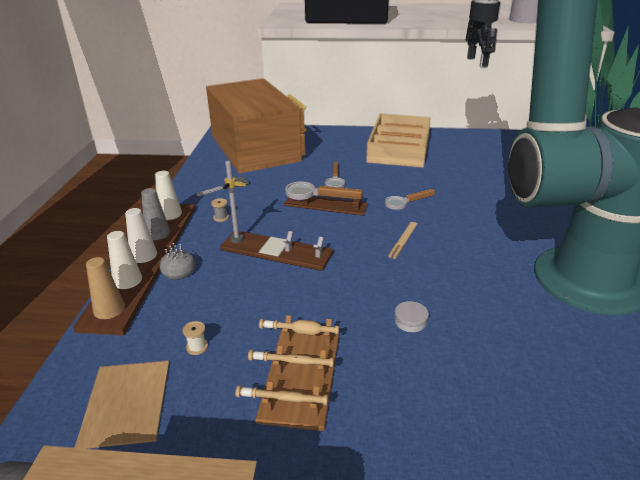

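Candidates in the top picture:
- **Bobbins:** fat belly at (229,248); slim ones at (168,243) and (199,243).
- **Loupes:** large, on the rest, at (438,215); small ones at (480,250) and (445,317).

I choose the bobbin at (229,248) and the loupe at (438,215). The stand is at (345,210), with its pointer near (356,150). I'll check the choice in a crop while measuring.

```bash
cat > h.py <<'E'
import cv2,numpy as np
from scipy.spatial.transform import Rotation as Ro
from workcell import read_state, viewer, bot
def K(p): return np.array([[p['fx'],0,p['cx']],[0,p['fy'],p['cy']],[0,0,1]]),np.array([p['k1'],0,0,0,0])
def extr(name,s=None):
    p=viewer.camera_params(name)
    if name!='wrist': return p['R'],p['t']
    H=p['hand_eye']; T=np.eye(4); T[:3,:3]=Ro.from_rotvec(s['tcp_rot']).as_matrix(); T[:3,3]=s['tool_pos']
    M=np.linalg.inv(T@H); return M[:3,:3],M[:3,3]
def rays(name,shape=(480,640)):
    k,d=K(viewer.camera_params(name)); v,u=np.mgrid[:480,:640]
    n=cv2.undistortPoints(np.stack([u,v],-1).reshape(-1,1,2).astype(np.float64),k,d).reshape(480,640,2)
    return np.dstack([n,np.ones((480,640))])
def cloud(name,d,s=None):
    R,t=extr(name,s); P=(rays(name)*d[...,None]-t)@R; P[d<=0]=np.nan; return P
def proj(name,X,s=None):
    R,t=extr(name,s); k,d=K(viewer.camera_params(name))
    return cv2.projectPoints(np.atleast_2d(X).astype(float),cv2.Rodrigues(R)[0],t,k,d)[0].reshape(-1,2)
def onplane(name,uv,z,s=None):
    R,t=extr(name,s); k,d=K(viewer.camera_params(name))
    n=cv2.undistortPoints(np.array(uv,float).reshape(-1,1,2),k,d).reshape(-1,2)
    r=np.c_[n,np.ones(len(n))]@R; o=-R.T@t
    return o+r*((z-o[2])/r[:,2])[:,None]
E
python3 - <<'E'
from h import *
z=np.load('top0.npz'); im,d=z['im'],z['d']; P=cloud('top',d)
def st(n,box,zlo,zhi,extra=None):
    u0,v0,u1,v1=box; Q=P[v0:v1,u0:u1]; m=(Q[...,2]>zlo)&(Q[...,2]<zhi)
    if extra is not None: m&=extra[v0:v1,u0:u1]
    q=Q[m]; c,sz,a=cv2.minAreaRect((q[:,:2]*1000).astype(np.float32)); 
    w,V=np.linalg.eigh(np.cov(q[:,:2].T)); ax=V[:,1]*np.sign(V[0,1])
    print(n,len(q),'med',np.median(q,0).round(4),'rect',np.round(c,1),np.round(sz,1),round(a,1),'pca',np.degrees(np.arctan2(ax[1],ax[0])).round(2)); return q
print('table z',np.nanmedian(P[380:420,100:200,2]))
st('fat',(220,210,242,275),.036,.06); st('slim',(190,210,208,275),.036,.06); st('slim2',(160,210,178,275),.036,.06)
st('rackbase',(155,215,250,280),.007,.014)
w=(im.min(2)>190)
st('tile',(325,190,365,225),.005,.025,w)
st('standbase',(315,155,375,265),.007,.016)
st('supports',(320,190,365,255),.025,.06)
st('pointer',(340,140,370,185),.08,.25)
st('rim',(420,198,457,232),.034,.055); st('handle',(424,236,446,285),.04,.06); st('loupe',(415,195,457,290),.034,.06)
a=cv2.resize(im[200:290,150:260],None,fx=4,fy=4,interpolation=cv2.INTER_CUBIC)
b=cv2.resize(im[140:290,320:460],None,fx=2.4,fy=2.4,interpolation=cv2.INTER_CUBIC)
c=np.zeros((360,780,3),np.uint8); c[:a.shape[0],:a.shape[1]]=a; c[:b.shape[0],440:440+b.shape[1]]=b
cv2.imwrite('pics/crop.png',c)
E
```

```text
table z 0.00028804376377053047
fat 452 med [0.5451 0.2167 0.0463] rect [552.2 216.6] [ 35.6 131.5] 86.7 pca -3.16
slim 381 med [0.5559 0.2879 0.0448] rect [556.5 287.9] [ 35.8 131.9] 87.6 pca -3.08
slim2 380 med [0.5607 0.359  0.045 ] rect [560.5 359.9] [131.3  38.4] 0.9 pca -2.82
rackbase 1975 med [0.5414 0.2842 0.0104] rect [560.1 290.8] [149.9 215.6] 0.1 pca 86.09
tile 461 med [ 0.6384 -0.0548  0.016 ] rect [638.1 -54.7] [60. 46.] 75.4 pca 75.57
standbase 2161 med [ 0.6278 -0.0531  0.0126] rect [636.5 -53.6] [140.6 264.4] 88.2 pca -14.79
supports 135 med [ 0.5988 -0.0383  0.0421] rect [574.2 -37.9] [37.6 76.9] 74.3 pca -15.44
pointer 169 med [ 0.7211 -0.0739  0.1584] rect [716.3 -75.8] [42.8 31.5] 21.0 pca 10.21
rim 747 med [ 0.6081 -0.269   0.0394] rect [ 607.8 -268.6] [71.1 72.9] 20.2 pca -42.93
handle 380 med [ 0.5062 -0.2537  0.05  ] rect [ 506.6 -254.6] [ 19.1 103.3] 82.2 pca -7.81
loupe 1178 med [ 0.59   -0.2597  0.0416] rect [ 553.1 -249.8] [ 73.3 188.3] 71.1 pca -8.85
```

View pics/crop.png

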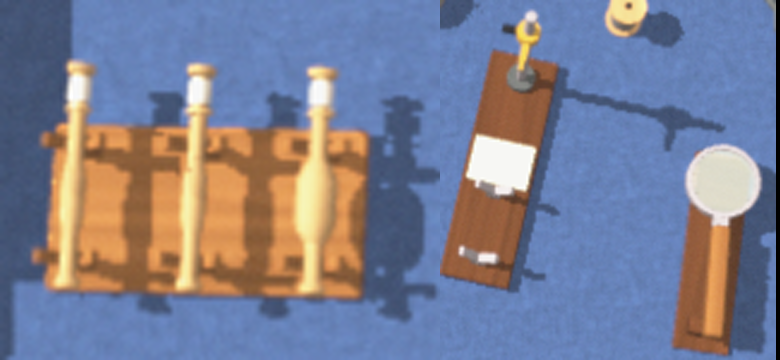

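The crop shows the fat-bellied bobbin in the rack's right slot at crop (316,200), two slim ones to its left, the stand's two V supports and tile, and the loupe on its rest. The rim measures 72 mm, so this is the right loupe. Next: the pointer height and the first leg.

```bash
cat > plan.py <<'E'
from h import *
def plan(wps,s=None,step=.029,tstep=5.9):
    """wps: (x,y,z,yaw_deg of tool x); tool down. Prints calls of 5 rows."""
    s=s or read_state(); R=Ro.from_rotvec(s['tcp_rot']); p=np.array(s['tool_pos']); rows=[]
    for x,y,z,yaw in wps:
        T=np.array([x,y,z]); G=Ro.from_euler('z',yaw,degrees=True)*Ro.from_rotvec([np.pi,0,0])
        dr=(R.inv()*G).as_rotvec(degrees=True)
        n=max(1,int(np.ceil(max(np.linalg.norm(T-p)/step,np.abs(dr).max()/tstep))))
        d=(T-p)/n
        for i in range(n):
            r=np.round(np.r_[R.inv().apply(d)/.03,dr/n/6],2); rows.append(r); R=R*Ro.from_rotvec(r[3:]*6,degrees=True)
        p=T
    while len(rows)%5: rows.append(np.zeros(6))
    for i in range(0,len(rows),5): print('[[%s]]'%', '.join('['+', '.join('%g'%(v+0) for v in r)+', G]' for r in rows[i:i+5]))
def pose():
    s=read_state(); m=Ro.from_rotvec(s['tcp_rot']).as_matrix()
    print('t',round(s['time'],2),'p',np.round(s['tool_pos'],4),'yaw',np.degrees(np.arctan2(m[1,0],m[0,0])).round(2),'z',m[:,2].round(3),'w',round(s['width'],3),'g',round(s['grip_force'],1),'F',np.round(s['wrist_force'],1)); return s
E
python3 - <<'E'
from plan import *
O=np.array([.5743,-.0378]); a=np.radians(-14.9); c,s=np.cos(a),np.sin(a)
for n in('top','side'):
    z=np.load(n+'0.npz'); im,P=z['im'].astype(int),cloud(n,z['d']); q=P[...,:2]-O
    lx=q[...,0]*c+q[...,1]*s; ly=-q[...,0]*s+q[...,1]*c
    m=(lx>.105)&(lx<.175)&(abs(ly)<.03)&(P[...,2]>.06)
    B=im[m]; yel=(B[:,2]>B[:,0]*1.6)&(B[:,2]>110)
    v,u=np.where(m); k=np.where(yel)[0]; k=k[np.argsort(lx[m][k])]
    print(n,m.sum(),len(k))
    for i in k[:14]: print(u[i],v[i],lx[m][i].round(4),ly[m][i].round(4),P[m][i][2].round(4))
plan([(.42,-.28,.30,0),(.53,.217,.26,-3.2)])
E
```

```text
top 174 92
353 168 0.121 0.0004 0.1549
354 168 0.1216 -0.0016 0.1544
354 167 0.1238 -0.0012 0.1544
353 167 0.1239 0.0009 0.1526
354 166 0.125 -0.0007 0.1575
353 166 0.1254 0.0014 0.1548
354 165 0.1275 -0.0002 0.1564
353 165 0.1279 0.0019 0.1537
355 165 0.1291 -0.0023 0.1531
354 164 0.1298 0.0003 0.1561
353 164 0.1298 0.0024 0.1544
355 164 0.1302 -0.0018 0.1563
353 163 0.1315 0.0028 0.1559
354 163 0.1328 0.0008 0.1536
side 404 111
245 184 0.1196 0.0025 0.155
245 185 0.1199 0.0025 0.1527
244 184 0.1204 0.0052 0.1562
245 183 0.1208 -0.0 0.1558
244 185 0.1218 0.0031 0.1527
244 183 0.1234 -0.0005 0.1552
243 185 0.1252 0.0011 0.1512
243 183 0.1255 -0.0002 0.155
243 184 0.1257 -0.0002 0.1527
242 185 0.1261 0.0036 0.1522
242 182 0.1269 0.0009 0.1576
241 184 0.1278 0.0042 0.1545
241 183 0.1279 0.0036 0.1565
242 184 0.1282 -0.0005 0.1522
[[[0.72, -0.64, 0.01, 0, 0, 0.13, G], [0.71, -0.65, 0.01, 0, 0, 0.13, G], [0.71, -0.66, 0.01, 0, 0, 0.13, G], [0.7, -0.67, 0.01, 0, 0, 0.13, G], [0.69, -0.68, 0.01, 0, 0, 0.13, G]]]
[[[0.68, -0.69, 0.01, 0, 0, 0.13, G], [0.67, -0.7, 0.01, 0, 0, 0.13, G], [0.66
[... 300 characters left out ...]
, 0.01, 0, 0, 0.13, G], [0.21, -0.92, 0.08, 0, 0, 0.03, G], [0.21, -0.92, 0.08, 0, 0, 0.03, G], [0.2, -0.92, 0.08, 0, 0, 0.03, G], [0.2, -0.92, 0.08, 0, 0, 0.03, G]]]
[[[0.2, -0.92, 0.08, 0, 0, 0.03, G], [0.2, -0.92, 0.08, 0, 0, 0.03, G], [0.19, -0.92, 0.08, 0, 0, 0.03, G], [0.19, -0.92, 0.08, 0, 0, 0.03, G], [0.19, -0.92, 0.08, 0, 0, 0.03, G]]]
[[[0.18, -0.92, 0.08, 0, 0, 0.03, G], [0.18, -0.92, 0.08, 0, 0, 0.03, G], [0.18, -0.93, 0.08, 0, 0, 0.03, G], [0.18, -0.93, 0.08, 0, 0, 0.03, G], [0.17, -0.93, 0.08, 0, 0, 0.03, G]]]
[[[0.17, -0.93, 0.08, 0, 0, 0.03, G], [0.17, -0.93, 0.08, 0, 0, 0.03, G], [0.16, -0.93, 0.08, 0, 0, 0.03, G], [0.16, -0.93, 0.08, 0, 0, 0.03, G], [0, 0, 0, 0, 0, 0, G]]]
```

The tip lies at stand (0.120, 0), as it must, at about 0.154 m. Moving off, five calls to start.

{"api": "jog_arm", "payload": {"increments": [[[0.72,-0.64,0,0,0,0.13,1],[0.71,-0.65,0,0,0,0.13,1],[0.71,-0.66,0,0,0,0.13,1],[0.7,-0.67,0,0,0,0.13,0.5],[0.69,-0.68,0,0,0,0.13,0.2]]]}}

```text
time: 0.52
tool_pos: [0.2353, -0.5387, 0.3031]
tcp_rot: [-3.131, -0.244, 0.0]
wrist_force: [0.9, 0.0, 1.0]
width: 0.748
grip_force: 0.0
```

{"api": "jog_arm", "payload": {"increments": [[[0.68,-0.69,0,0,0,0.13,0.2],[0.67,-0.7,0,0,0,0.13,0.2],[0.66,-0.71,0,0,0,0.13,0.2],[0.65,-0.72,0,0,0,0.13,0.2],[0.64,-0.72,0,0,0,0.13,0.2]]]}}

```text
time: 0.93
tool_pos: [0.3198, -0.4205, 0.3034]
tcp_rot: [-3.138, -0.138, 0.001]
wrist_force: [0.4, -0.1, 0.5]
width: 0.601
grip_force: 0.0
```

{"api": "jog_arm", "payload": {"increments": [[[0.63,-0.73,0,0,0,0.13,0.2],[0.62,-0.74,0,0,0,0.13,0.2],[0.61,-0.75,0,0,0,0.13,0.2],[0.6,-0.76,0,0,0,0.13,0.2],[0.59,-0.77,0,0,0,0.13,0.2]]]}}

```text
time: 1.35
tool_pos: [0.4041, -0.3026, 0.3035]
tcp_rot: [-3.141, -0.031, 0.001]
wrist_force: [1.3, 0.2, -0.2]
width: 0.598
grip_force: 0.0
```

{"api": "jog_arm", "payload": {"increments": [[[0.58,-0.77,0,0,0,0.13,0.2],[0.21,-0.92,0.08,0,0,0.03,0.2],[0.21,-0.92,0.08,0,0,0.03,0.2],[0.2,-0.92,0.08,0,0,0.03,0.2],[0.2,-0.92,0.08,0,0,0.03,0.2]]]}}

```text
time: 1.77
tool_pos: [0.4449, -0.1687, 0.2937]
tcp_rot: [-3.141, 0.009, 0.001]
wrist_force: [-1.0, 0.5, 0.4]
width: 0.602
grip_force: 0.0
```

{"api": "jog_arm", "payload": {"increments": [[[0.2,-0.92,0.08,0,0,0.03,0.2],[0.2,-0.92,0.08,0,0,0.03,0.2],[0.19,-0.92,0.08,0,0,0.03,0.2],[0.19,-0.92,0.08,0,0,0.03,0.2],[0.19,-0.92,0.08,0,0,0.03,0.2]]]}}

```text
time: 2.18
tool_pos: [0.4755, -0.0311, 0.2818]
tcp_rot: [-3.141, 0.034, 0.001]
wrist_force: [0.8, -0.3, -0.7]
width: 0.604
grip_force: 0.0
```

{"api": "jog_arm", "payload": {"increments": [[[0.18,-0.92,0.08,0,0,0.03,0.2],[0.18,-0.92,0.08,0,0,0.03,0.2],[0.18,-0.93,0.08,0,0,0.03,0.2],[0.18,-0.93,0.08,0,0,0.03,0.2],[0.17,-0.93,0.08,0,0,0.03,0.2]]]}}

```text
time: 2.6
tool_pos: [0.5061, 0.107, 0.2698]
tcp_rot: [3.141, -0.058, -0.001]
wrist_force: [-0.7, 0.1, -0.4]
width: 0.6
grip_force: 0.0
```

{"api": "jog_arm", "payload": {"increments": [[[0.2,-0.74,0.47,0,0,0.04,0.2],[0.2,-0.74,0.47,0,0,0.04,0.2],[0.2,-0.74,0.47,0,0,0.04,0.2],[0.2,-0.74,0.47,0,0,0.04,0.2],[0.2,-0.74,0.47,0,0,0.04,0.2]]]}}

```text
time: 3.02
tool_pos: [0.5411, 0.2162, 0.1986]
tcp_rot: [3.14, -0.091, -0.001]
wrist_force: [0.0, 0.3, -0.1]
width: 0.6
grip_force: 0.0
```

Run:
```python
from plan import *
s=pose(); im,d=viewer.read_camera('wrist'); s2=pose()
P=cloud('wrist',d,s); 
m=(P[...,2]>.036)&(P[...,2]<.06)&(abs(P[...,1]-.217)<.02)
q=P[m]; a=np.radians(-3.2); A=np.array([np.cos(a),np.sin(a)]); N=np.array([-A[1],A[0]])
l=(q[:,:2]-[.54,.217])@A; n=(q[:,:2]-[.54,.217])@N
print(len(q),'extent',np.percentile(l,[.3,99.7]).round(4),'z',np.percentile(q[:,2],99))
for x in np.arange(-.055,.085,.01):
    k=abs(l-x)<.005
    if k.sum()>5: print(x.round(3),'ymin/max',np.percentile(n[k],[2,98]).round(4),'ztop',np.percentile(q[k,2],98).round(4))
cv2.imwrite('pics/w1.png',im)
```

```text
t 3.02 p [0.5411 0.2162 0.1986] yaw -3.32 z [-0.001 -0.    -1.   ] w 0.6 g 0.0 F [ 0.   0.3 -0.1]
t 3.07 p [0.5409 0.219  0.1956] yaw -3.29 z [-0.003  0.001 -1.   ] w 0.597 g 0.0 F [ 1.7  1.5 -0.1]
7388 extent [-0.0525  0.0766] z 0.05213780812949304
-0.055 ymin/max [-0.0049  0.0098] ztop 0.048
-0.045 ymin/max [-0.0042  0.0094] ztop 0.0474
-0.035 ymin/max [-0.0153  0.0175] ztop 0.0483
-0.025 ymin/max [-0.0035  0.0083] ztop 0.0482
-0.015 ymin/max [-0.0076  0.0131] ztop 0.0518
-0.005 ymin/max [-0.0087  0.0143] ztop 0.0524
0.005 ymin/max [-0.0086  0.0141] ztop 0.0523
0.015 ymin/max [-0.0077  0.0133] ztop 0.0519
0.025 ymin/max [-0.0144  0.0199] ztop 0.0483
0.035 ymin/max [-0.0154  0.0209] ztop 0.0484
0.045 ymin/max [-0.0019  0.0074] ztop 0.0471
0.055 ymin/max [-0.004   0.0095] ztop 0.0482
0.065 ymin/max [-0.0029  0.0088] ztop 0.0473
0.075 ymin/max [-0.0051  0.0107] ztop 0.0492
```

View pics/w1.png

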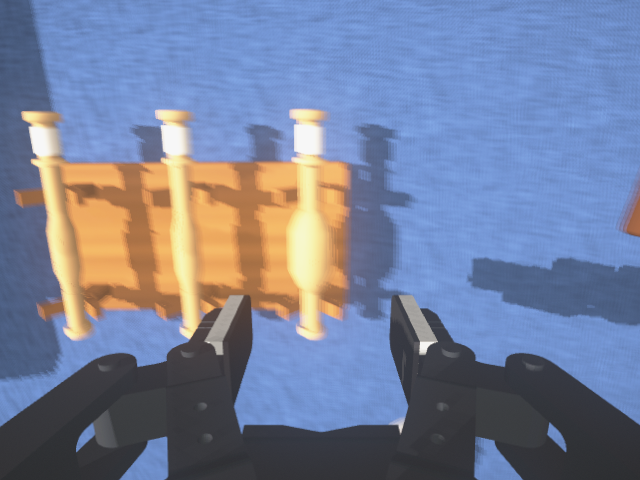

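The picture (motion-blurred) shows the fat bobbin at (308,245) between the open fingers, with the slim ones at (183,245) and (63,250). I'll measure once more now the arm is still.

Run:
```python
from plan import *
s=pose(); im,d=viewer.read_camera('wrist'); P=cloud('wrist',d,s)
m=(P[...,2]>.042)&(P[...,2]<.06)&(abs(P[...,1]-.22)<.016)
q=P[m]; a=np.radians(-3.2); A=np.array([np.cos(a),np.sin(a)]); N=np.array([-A[1],A[0]])
O=[.54,.217]; l=(q[:,:2]-O)@A; n=(q[:,:2]-O)@N
print('extent',np.percentile(l,[.3,99.7]).round(4))
for lo,hi in((-.012,.012),(-.052,-.045),(.055,.078)):
    k=(l>lo)&(l<hi); print(np.percentile(n[k],[2,50,98]).round(4),np.percentile(q[k,2],98).round(4))
```

```text
t 3.07 p [0.5409 0.219  0.1956] yaw -3.29 z [-0.003  0.001 -1.   ] w 0.597 g 0.0 F [ 1.7  1.5 -0.1]
extent [-0.0525  0.0767]
[-0.0082  0.0029  0.0136] 0.0525
[-0.0035  0.0024  0.009 ] 0.0478
[-0.0039  0.0028  0.0094] 0.0488
```

{"api": "jog_arm", "payload": {"increments": [[[-0.02,0,0.69,0,0,0,0.2],[0,0,0.69,0,0,0,0.2],[0,0,0.69,0,0,0,0.2],[0,0,0.69,0,0,0,0.2],[0,0,0.69,0,0,0,0.2]]], "force": 30}}

```text
time: 3.53
tool_pos: [0.5405, 0.2145, 0.0957]
tcp_rot: [3.14, -0.091, 0.0]
wrist_force: [-0.3, -0.2, 1.1]
width: 0.602
grip_force: 0.0
```

{"api": "jog_arm", "payload": {"increments": [[[0,0,0,0,0,0,0.2],[0,0,0,0,0,0,-0.3],[0,0,0,0,0,0,-1],[0,0,0,0,0,0,-1],[0,0,0,0,0,0,-1]]]}}

```text
time: 3.95
tool_pos: [0.5422, 0.2156, 0.0984]
tcp_rot: [-3.139, 0.091, -0.006]
wrist_force: [-0.0, 2.0, 0.8]
width: 0.268
grip_force: 30.4
```

{"api": "jog_arm", "payload": {"increments": [[[0,0,0,0,0,0,-1],[0,0,0,0,0,0,-1],[0,0,0,0,0,0,-1],[0,0,-0.2,0,0,0,-1],[0,0,-0.5,0,0,0,-1]]]}}

```text
time: 4.37
tool_pos: [0.5386, 0.2142, 0.1154]
tcp_rot: [3.138, -0.091, -0.008]
wrist_force: [-0.0, -0.5, 0.3]
width: 0.27
grip_force: 30.2
```

The grip holds at 23 mm. The pose readings are noisy, so I'll dead-reckon the commanded pose from a log of rows alongside them.

```bash
cat > log.txt <<'E'
.72 -.64 0 .13
.71 -.65 0 .13
.71 -.66 0 .13
.7 -.67 0 .13
.69 -.68 0 .13
.68 -.69 0 .13
.67 -.7 0 .13
.66 -.71 0 .13
.65 -.72 0 .13
.64 -.72 0 .13
.63 -.73 0 .13
.62 -.74 0 .13
.61 -.75 0 .13
.6 -.76 0 .13
.59 -.77 0 .13
.58 -.77 0 .13
.21 -.92 .08 .03
.21 -.92 .08 .03
.2 -.92 .08 .03
.2 -.92 .08 .03
.2 -.92 .08 .03
.2 -.92 .08 .03
.19 -.92 .08 .03
.19 -.92 .08 .03
.19 -.92 .08 .03
.18 -.92 .08 .03
.18 -.92 .08 .03
.18 -.93 .08 .03
.18 -.93 .08 .03
.17 -.93 .08 .03
.2 -.74 .47 .04
.2 -.74 .47 .04
.2 -.74 .47 .04
.2 -.74 .47 .04
.2 -.74 .47 .04
-.02 0 3.45 0
0 0 -.7 0
E
cat >> plan.py <<'E'
def dead():
    """commanded pose, from the rows in log.txt (x y z turn_z, in units)"""
    p=np.array([.15,-.658,.304]); yaw=-1.383+.037+np.pi/2
    for x,y,z,w in np.loadtxt('log.txt'):
        c,s=np.cos(yaw),np.sin(yaw); p=p+.03*np.array([c*x+s*y,s*x-c*y,-z]); yaw-=np.radians(6*w)
    return p,np.degrees(yaw)
def sdead():
    p,y=dead(); return dict(tool_pos=p,tcp_rot=(Ro.from_euler('z',y,degrees=True)*Ro.from_rotvec([np.pi,0,0])).as_rotvec())
E
python3 - <<'E'
from plan import *
print(dead()); s=pose()
for i in range(4): viewer.read_camera('wrist'); pose()
plan([(.54,.215,.19,-3.5),(.5743,-.0378,.15,-14.9)],sdead())
E
```

```text
(array([0.54027078, 0.21514569, 0.1174    ]), np.float64(-3.3201192246088174))
t 4.37 p [0.5386 0.2142 0.1154] yaw -3.31 z [-0.005 -0.002 -1.   ] w 0.27 g 30.2 F [-0.  -0.5  0.3]
t 4.42 p [0.541  0.2151 0.1195] yaw -3.31 z [ 0.001 -0.    -1.   ] w 0.269 g 30.2 F [0.4 1.1 1.1]
t 4.47 p [0.5417 0.2153 0.1191] yaw -3.31 z [ 0.003  0.001 -1.   ] w 0.269 g 30.2 F [1.2 0.6 0.3]
t 4.52 p [0.5413 0.2152 0.1182] yaw -3.32 z [ 0.002  0.    -1.   ] w 0.271 g 30.2 F [ 1.2 -0.2 -0.2]
t 4.57 p [0.5407 0.215  0.1174] yaw -3.32 z [ 0. -0. -1.] w 0.272 g 30.2 F [-0.2 -1.1  0.1]
[[[0, 0, -0.81, 0, 0, 0.01, G], [0, 0, -0.81, 0, 0, 0.01, G], [0, 0, -0.81, 0, 0, 0.01, G], [0.18, 0.93, 0.15, 0, 0, 0.21, G], [0.2, 0.92, 0.15, 0, 0, 0.21, G]]]
[[[0.22, 0.92, 0.15, 0, 0, 0.21, G], [0.24, 0.91, 0.15, 0, 0, 0.21, G], [0.26, 0.91, 0.15, 0, 0, 0.21, G], [0.28, 0.9, 0.15, 0, 0, 0.21, G], [0.3, 0.89, 0.15, 0, 0, 0.21, G]]]
[[[0.32, 0.89, 0.15, 0, 0, 0.21, G], [0.34, 0.88, 0.15, 0, 0, 0.21, G], [0, 0, 0, 0, 0, 0, G], [0, 0, 0, 0, 0, 0, G], [0, 0, 0, 0, 0, 0, G]]]
```

{"api": "jog_arm", "payload": {"increments": [[[0,0,-0.81,0,0,0,-1],[0,0,-0.81,0,0,0,-1],[0,0,-0.81,0,0,0,-1],[0.18,0.93,0.1,0,0,0.21,-1],[0.2,0.92,0.1,0,0,0.21,-1]]]}}

```text
time: 4.98
tool_pos: [0.5494, 0.1597, 0.1859]
tcp_rot: [-3.137, 0.157, -0.006]
wrist_force: [-0.6, -0.8, -0.6]
width: 0.268
grip_force: 30.2
```

{"api": "jog_arm", "payload": {"increments": [[[0.22,0.92,0.1,0,0,0.21,-1],[0.24,0.91,0.1,0,0,0.21,-1],[0.26,0.91,0.1,0,0,0.21,-1],[0.28,0.9,0.1,0,0,0.21,-1],[0.3,0.89,0.1,0,0,0.21,-1]]]}}

```text
time: 5.4
tool_pos: [0.5663, 0.0174, 0.1678]
tcp_rot: [3.123, -0.334, -0.003]
wrist_force: [0.7, -0.1, -1.3]
width: 0.274
grip_force: 30.2
```

{"api": "jog_arm", "payload": {"increments": [[[0.32,0.89,0.1,0,0,0.21,-1],[0.34,0.88,0.1,0,0,0.21,-1],[0,0,0,0,0,0,-1],[0,0,0,0,0,0,-1],[0,0,0,0,0,0,-1]]]}}

```text
time: 5.82
tool_pos: [0.574, -0.0373, 0.1623]
tcp_rot: [-3.115, 0.402, 0.003]
wrist_force: [0.5, 0.2, -0.1]
width: 0.269
grip_force: 30.2
```

```bash
cat >> log.txt <<'E'
0 0 -2.43 0
.18 .93 .1 .21
.2 .92 .1 .21
.22 .92 .1 .21
.24 .91 .1 .21
.26 .91 .1 .21
.28 .9 .1 .21
.3 .89 .1 .21
.32 .89 .1 .21
.34 .88 .1 .21
E
python3 - <<'E'
from plan import *
print(dead())
viewer.read_camera('wrist');s=pose(); im,d=viewer.read_camera('wrist'); pose()
cv2.imwrite('pics/w2.png',im); np.savez('w2.npz',im=im,d=d,p=s['tool_pos'],r=s['tcp_rot'])
im,d=viewer.read_camera('top'); cv2.imwrite('pics/t2.png',im); np.savez('t2.npz',im=im,d=d)
E
```

```text
(array([ 0.57424098, -0.03737393,  0.1633    ]), np.float64(-14.660119224608813))
t 5.87 p [ 0.5742 -0.0368  0.1625] yaw -14.64 z [-0.001  0.    -1.   ] w 0.264 g 30.2 F [ 0.1  0.1 -0.6]
t 5.92 p [ 0.5743 -0.0365  0.1627] yaw -14.6 z [-0.001  0.    -1.   ] w 0.262 g 30.2 F [-0.   0.2  0.4]
```

View pics/w2.png

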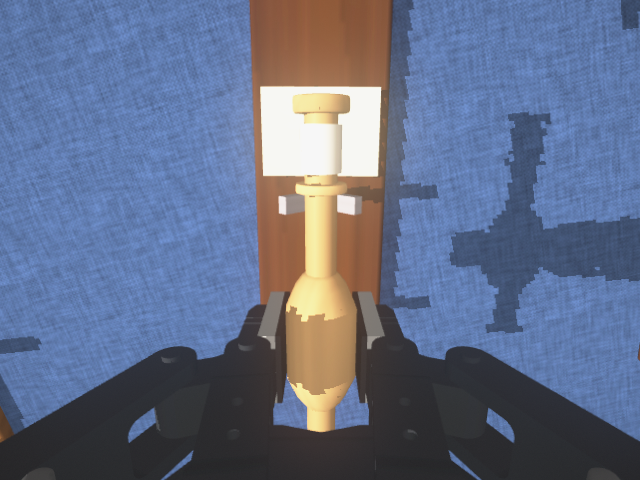

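The bobbin is held straight, with its head at (321,103) and belly at (321,340). The tile is centred at (321,131), and the far V support's tips are at (290,205) and (349,205). Measuring both in this one frame.

Run:
```python
from plan import *
z=np.load('w2.npz'); im,d=z['im'].astype(int),z['d']; s=dict(tool_pos=z['p'],tcp_rot=z['r'])
P=cloud('wrist',d,s); T=Ro.from_rotvec(s['tcp_rot']).inv().apply((P.reshape(-1,3)-s['tool_pos'])).reshape(P.shape)
u=np.mgrid[:480,:640][1]
m=(P[...,2]>.085)&(P[...,2]<.14)&(abs(u-321)<45)&(T[...,0]>-.03)
q=T[m]
for lo,hi in((.028,.046),(.05,.054),(.055,.07),(.072,.08)):
    k=(q[:,0]>lo)&(q[:,0]<hi); print('bob',lo,np.percentile(q[k,1],[2,50,98]).round(4),'zmin',np.percentile(q[k,2],[2,98]).round(4))
print('head end x',np.percentile(q[:,0],99.7))
h=np.histogram(q[:,0],np.arange(.03,.086,.002)); 
for x in np.arange(.042,.084,.002):
    k=abs(q[:,0]-x)<.001
    if k.sum()>8: print(x.round(3),(np.percentile(q[k,1],98)-np.percentile(q[k,1],2)).round(4),end='; ')
print()
w=(im.min(2)>150)&(abs(P[...,2]-.015)<.008)
q=P[w][:,:2]; c,sz,a=cv2.minAreaRect((q*1000).astype(np.float32)); print('tile world',np.round(c,1),np.round(sz,1),a)
k=(P[...,2]>.03)&(P[...,2]<.055)&(abs(P[...,0]-.606)<.02)&(abs(P[...,1]+.047)<.03); q=P[k]
print('far support',k.sum(),q.mean(0).round(4),[np.round(v,1) for v in cv2.minAreaRect((q[:,:2]*1000).astype(np.float32))[:2]])
z=np.load('t2.npz'); im,P=z['im'].astype(int),cloud('top',z['d'])
m=(P[...,2]>.085)&(P[...,2]<.13)&(P[...,0]>.61)&(P[...,0]<.67)&(abs(P[...,1]+.05)<.03); q=P[m]
print('top bob neck',m.sum(),q.mean(0).round(4),q.max(0).round(4),cv2.minAreaRect((q[:,:2]*1000).astype(np.float32)))
```

```text
bob 0.028 [-0.005  -0.0004  0.0044] zmin [0.0492 0.054 ]
bob 0.05 [-0.0072 -0.0003  0.0067] zmin [0.0466 0.0558]
bob 0.055 [-0.0061 -0.0004  0.0056] zmin [0.048  0.0536]
bob 0.072 [-0.008  -0.0004  0.0075] zmin [0.0457 0.0526]
head end x 0.07594284203165526
0.042 0.0094; 0.044 0.0094; 0.046 0.0094; 0.048 0.0125; 0.05 0.0146; 0.052 0.0134; 0.054 0.0104; 0.056 0.0121; 0.058 0.012; 0.06 0.012; 0.062 0.0119; 0.064 0.0117; 0.066 0.0117; 0.068 0.0112; 0.07 0.0094; 0.072 0.0155; 0.074 0.0155; 0.076 0.0154; 
tile world [627.6 -50. ] [61.4 65.9] 74.96143341064453
far support 945 [ 0.6072 -0.0445  0.045 ] [array([606.8, -44.6]), array([38.2,  8.4])]<stdin>:21: RuntimeWarning: Mean of empty slice.
  ret = um.true_divide(
Traceback (most recent call last):
ValueError: zero-size array to reduction operation maximum which has no identity
```

Laterally aligned and level; the bobbin needs +1.3 mm along x and 68.5 mm down.

{"api": "jog_arm", "payload": {"increments": [[[0.04,0,0.6,0,0,0.04,-1],[0,0,0.6,0,0,0,-1],[0,0,0.5,0,0,0,-1],[0,0,0.4,0,0,0,-1],[0,0,0.18,0,0,0,-1]]]}}

```text
time: 6.38
tool_pos: [0.5748, -0.0364, 0.0942]
tcp_rot: [-3.115, 0.406, 0.005]
wrist_force: [-16.5, 3.1, 41.4]
width: 0.268
grip_force: 34.3
```

{"api": "jog_arm", "payload": {"increments": [[[0,0,0,0,0,0,-1],[0,0,0,0,0,0,-1],[0,0,0,0,0,0,-1],[0,0,0,0,0,0,-0.35],[0,0,0,0,0,0,-0.2]]]}}

```text
time: 6.8
tool_pos: [0.5761, -0.0376, 0.095]
tcp_rot: [3.115, -0.407, 0.001]
wrist_force: [0.5, -0.5, 0.3]
width: 0.402
grip_force: 0.0
```

{"api": "jog_arm", "payload": {"increments": [[[0,0,0,0,0,0,0.2],[0,0,0,0,0,0,0.2],[0,0,0,0,0,0,0.2],[0,0,-0.3,0,0,0,0.2],[0,0,-0.6,0,0,0,0.2]]]}}

```text
time: 7.22
tool_pos: [0.5738, -0.0376, 0.12]
tcp_rot: [3.115, -0.408, -0.008]
wrist_force: [0.4, -0.8, -0.9]
width: 0.596
grip_force: 0.0
```

{"api": "jog_arm", "payload": {"increments": [[[0,0,-0.8,0,0,0,0.2],[0,0,-0.8,0,0,0,0.2],[0,0,-0.8,0,0,0,0.2],[0,0,0,0,0,0,0.2],[0,0,0,0,0,0,0.2]]]}}

```text
time: 7.63
tool_pos: [0.5773, -0.0379, 0.1965]
tcp_rot: [-3.115, 0.407, -0.008]
wrist_force: [0.7, -0.6, 0.6]
width: 0.602
grip_force: 0.0
```

```bash
cat >> log.txt <<'E'
.04 0 2.28 .04
0 0 -.9 0
0 0 -2.4 0
E
python3 - <<'E'
from plan import *
print(dead())
viewer.read_camera('wrist');s=pose(); im,d=viewer.read_camera('wrist'); pose()
cv2.imwrite('pics/w3.png',im); P=cloud('wrist',d,s)
O=np.array([.5743,-.0375]); a=np.radians(-14.9); A=np.array([np.cos(a),np.sin(a)]); N=np.array([-A[1],A[0]])
l=(P[...,:2]-O)@A; n=(P[...,:2]-O)@N
m=(P[...,2]>.036)&(P[...,2]<.06)&(abs(n)<.013)&(l>-.06)&(l<.09)
print('extent',np.percentile(l[m],[.3,99.7]).round(4))
for lo,hi in((-.012,.012),(.04,.046),(.056,.07),(.0725,.078)):
    k=m&(l>lo)&(l<hi); print(lo,np.percentile(n[k],[2,50,98]).round(4),np.percentile(P[k][:,2],98).round(4))
k=(P[...,2]>.036)&(abs(l-.034)<.007)&(abs(n)<.022)&(abs(n)>.0085); print('supp',l[k].mean(),n[k].min(),n[k].max())
plan([(*dead()[0][:2],.2,-14),(.5345,-.2590,.16,-7.9)],sdead())
E
```

```text
(array([ 0.57540191, -0.03767763,  0.1939    ]), np.float64(-14.900119224608813))
t 7.68 p [ 0.5761 -0.0378  0.1947] yaw -14.9 z [ 0.002 -0.    -1.   ] w 0.6 g 0.0 F [-0.3  0.8 -0.5]
t 7.73 p [ 0.5753 -0.0377  0.1934] yaw -14.9 z [-0.001  0.    -1.   ] w 0.6 g 0.0 F [-0.4 -0.6 -0.6]
extent [-0.0516  0.0779]
-0.012 [-0.0097  0.0014  0.0126] 0.0524
0.04 [-0.0029  0.0014  0.0063] 0.0461
0.056 [-0.0044  0.0014  0.0077] 0.0471
0.0725 [-0.0064  0.0014  0.0096] 0.0493
supp 0.03362801642707411 -0.017589651106191997 0.020686915576699588
[[[0, 0, -0.2, 0, 0, -0.15, G], [0.06, 0.94, 0.17, 0, 0, -0.13, G], [0.04, 0.94, 0.17, 0, 0, -0.13, G], [0.03, 0.94, 0.17, 0, 0, -0.13, G], [0.02, 0.94, 0.17, 0, 0, -0.13, G]]]
[[[0.01, 0.94, 0.17, 0, 0, -0.13, G], [-0.01, 0.94, 0.17, 0, 0, -0.13, G], [-0.02, 0.94, 0.17, 0, 0, -0.13, G], [-0.03, 0.94, 0.17, 0, 0, -0.13, G], [0, 0, 0, 0, 0, 0, G]]]
```

View pics/w3.png

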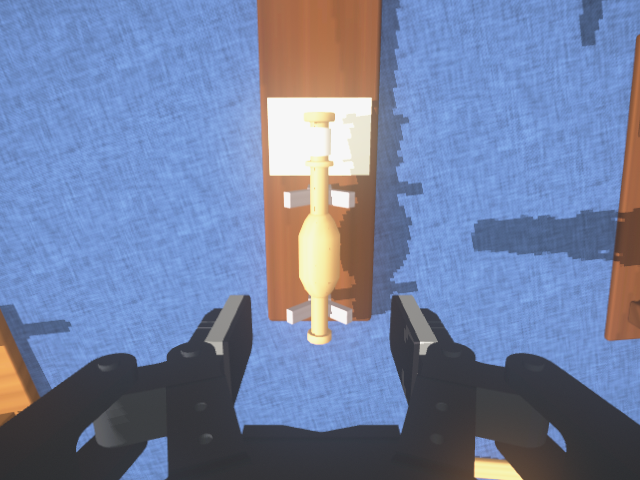

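The bobbin lies level in the cradle: its belly at (320,255) is between the supports, and its white neck at (319,142) is over the tile. On to the loupe.

{"api": "jog_arm", "payload": {"increments": [[[0,0,-0.2,0,0,-0.15,0.2],[0.06,0.94,0.1,0,0,-0.13,0.2],[0.04,0.94,0.1,0,0,-0.13,0.2],[0.03,0.94,0.1,0,0,-0.13,0.2],[0.02,0.94,0.1,0,0,-0.13,0.2]]]}}

```text
time: 8.15
tool_pos: [0.5541, -0.1493, 0.1865]
tcp_rot: [-3.127, 0.294, 0.004]
wrist_force: [0.4, 0.5, -0.0]
width: 0.599
grip_force: 0.0
```

{"api": "jog_arm", "payload": {"increments": [[[0.01,0.94,0.1,0,0,-0.13,0.2],[-0.01,0.94,0.1,0,0,-0.13,0.2],[-0.02,0.9,0.1,0,0,-0.13,0.2],[-0.03,0.6,0,0,0,-0.13,0.2],[0,0.3,0,0,0,0,0.2]]]}}

```text
time: 8.57
tool_pos: [0.5337, -0.2591, 0.1773]
tcp_rot: [-3.134, 0.214, 0.004]
wrist_force: [0.3, 0.4, -0.2]
width: 0.604
grip_force: 0.0
```

{"api": "jog_arm", "payload": {"increments": [[[0,0,0,0,0,0,0.2],[0,0,0,0,0,0,0.2],[0,0,0,0,0,0,0.2],[0,0,0,0,0,0,0.2],[0,0,0,0,0,0,0.2]]]}}

```text
time: 8.98
tool_pos: [0.5355, -0.2561, 0.1788]
tcp_rot: [-3.134, 0.21, 0.0]
wrist_force: [-0.4, -0.2, -0.2]
width: 0.597
grip_force: 0.0
```

```bash
cat >> log.txt <<'E'
0 0 -.2 -.15
.06 .94 .1 -.13
.04 .94 .1 -.13
.03 .94 .1 -.13
.02 .94 .1 -.13
.01 .94 .1 -.13
-.01 .94 .1 -.13
-.02 .9 .1 -.13
-.03 .6 0 -.13
0 .3 0 0
E
python3 - <<'E'
from plan import *
print(dead())
s=pose(); im,d=viewer.read_camera('wrist'); P=cloud('wrist',d,s)
cv2.imwrite('pics/w4.png',im)
m=(P[...,2]>.036)&(P[...,2]<.058)&(abs(P[...,0]-.608)<.045)&(abs(P[...,1]+.268)<.045)&(P[...,0]>.575)
q=(P[m][:,:2]*1000).astype(np.float32); print('rim rect',cv2.minAreaRect(q),'circ',cv2.minEnclosingCircle(q))
m=(P[...,2]>.044)&(P[...,2]<.058)&(P[...,0]<.565)&(P[...,0]>.45)&(abs(P[...,1]+.255)<.03)
q=P[m]; print('handle',cv2.minAreaRect((q[:,:2]*1000).astype(np.float32)),np.median(q,0))
E
```

```text
(array([ 0.53472549, -0.25726445,  0.1789    ]), np.float64(-7.760119224608808))
t 8.98 p [ 0.5355 -0.2561  0.1788] yaw -7.68 z [ 0.  0. -1.] w 0.597 g 0.0 F [-0.4 -0.2 -0.2]
rim rect ((608.9873046875, -267.4117431640625), (71.93887329101562, 67.9267807006836), 89.80957794189453) circ ((607.2605590820312, -267.401611328125), 35.989105224609375)
handle ((509.6309814453125, -254.04281616210938), (18.10607147216797, 107.36602783203125), 82.19425201416016) [ 0.51595506 -0.25460876  0.04954575]
```

View pics/w4.png

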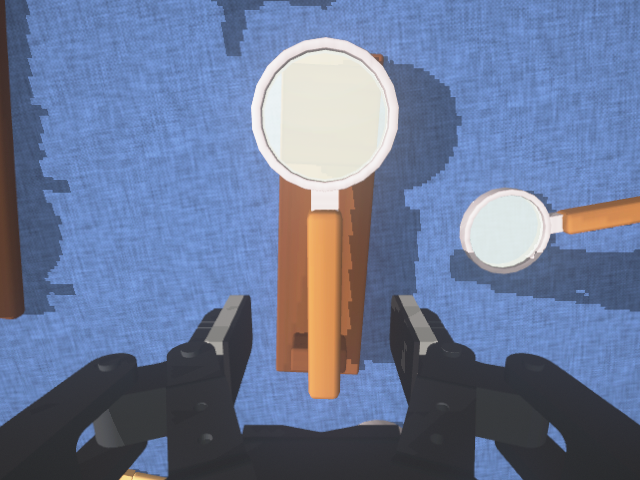

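The loupe's rim centre is at (325,115) and its handle runs straight down the column at 323 between the fingers; the small look-alike is at (505,232). Descending and gripping.

{"api": "jog_arm", "payload": {"increments": [[[0,0,0.75,0,0,0,0.2],[0,0,0.7,0,0,0,0.2],[0,0,0.7,0,0,0,0.2],[0,0,0.5,0,0,0,0.2],[0,0,0.25,0,0,0,0.2]]], "force": 60}}

```text
time: 9.45
tool_pos: [0.534, -0.2559, 0.0894]
tcp_rot: [-3.133, 0.211, 0.005]
wrist_force: [0.0, -0.2, 0.6]
width: 0.599
grip_force: 0.0
```

{"api": "jog_arm", "payload": {"increments": [[[0,0,0,0,0,0,0.2],[0,0,0,0,0,0,-0.3],[0,0,0,0,0,0,-0.5],[0,0,0,0,0,0,-1],[0,0,0,0,0,0,-1]]]}}

```text
time: 9.87
tool_pos: [0.5364, -0.2578, 0.0935]
tcp_rot: [3.133, -0.213, 0.005]
wrist_force: [-0.2, 0.6, 2.7]
width: 0.202
grip_force: 59.0
```

{"api": "jog_arm", "payload": {"increments": [[[0,0,0,0,0,0,-1],[0,0,0,0,0,0,-1],[0,0,0,0,0,0,-1],[0,0,-0.2,0,0,0,-1],[0,0,-0.4,0,0,0,-1]]]}}

```text
time: 10.28
tool_pos: [0.5336, -0.2565, 0.1085]
tcp_rot: [-3.133, 0.213, 0.006]
wrist_force: [-0.3, 0.6, -2.3]
width: 0.205
grip_force: 58.5
```

{"api": "jog_arm", "payload": {"increments": [[[0,0,-0.7,0,0,0,-1],[0,0,-0.8,0,0,0,-1],[0,0,-0.9,0,0,0,-1],[0,0,-0.9,0,0,0,-1],[0,0,-0.8,0,0,0,-1]]]}}

```text
time: 10.7
tool_pos: [0.5349, -0.2572, 0.235]
tcp_rot: [3.134, -0.213, 0.001]
wrist_force: [0.1, -0.5, -1.5]
width: 0.201
grip_force: 58.5
```

{"api": "jog_arm", "payload": {"increments": [[[0,0,-0.4,0,0,0,-1],[0,0,-0.2,0,0,0,-1],[0,0,0,0,0,0,-1],[0,0,0,0,0,0,-1],[0,0,0,0,0,0,-1]]]}}

```text
time: 11.12
tool_pos: [0.5341, -0.2567, 0.2486]
tcp_rot: [-3.133, 0.213, 0.005]
wrist_force: [0.1, -0.0, -1.7]
width: 0.2
grip_force: 58.5
```

```bash
cat >> log.txt <<'E'
0 0 2.9 0
0 0 -.6 0
0 0 -4.1 0
0 0 -.6 0
E
python3 - <<'E'
from plan import *
print(dead())
s=pose(); im,d=viewer.read_camera('wrist'); pose(); cv2.imwrite('pics/w5.png',im); np.savez('w5.npz',im=im,d=d,p=s['tool_pos'],r=s['tcp_rot'])
P=cloud('wrist',d,s); T=Ro.from_rotvec(s['tcp_rot']).inv().apply((P.reshape(-1,3)-s['tool_pos'])).reshape(P.shape)
m=(T[...,2]<.09)&(T[...,2]>.03)&(T[...,0]>.037)&(T[...,0]<.13)&(abs(T[...,1])<.045)
q=T[m]; A=np.c_[q[:,:2],np.ones(len(q))]
print(len(q),cv2.minEnclosingCircle((q[:,:2]*1000).astype(np.float32)))
top=q
for i in range(6):
    c,*_=np.linalg.lstsq(np.c_[top[:,:2],np.ones(len(top))],top[:,2],rcond=None); r=q[:,2]-A@c; top=q[abs(r+.001)<.003]
print('plane',c.round(4),len(top))
h=np.histogram(q[:,2],np.arange(.03,.09,.003)); print(h[0])
m=(T[...,2]<.07)&(T[...,2]>.025)&(T[...,0]>.012)&(T[...,0]<.03)&(abs(T[...,1])<.015); g=T[m]
print('handle',len(g),np.percentile(g[:,1],[2,50,98]).round(4),np.polyfit(g[:,0],g[:,2],1),np.median(g[:,2]))
E
```

```text
(array([ 0.53472549, -0.25726445,  0.2509    ]), np.float64(-7.760119224608808))
t 11.12 p [ 0.5341 -0.2567  0.2486] yaw -7.76 z [-0.003  0.002 -1.   ] w 0.2 g 58.5 F [ 0.1 -0.  -1.7]
t 11.17 p [ 0.5341 -0.2567  0.2485] yaw -7.76 z [-0.004  0.002 -1.   ] w 0.203 g 58.5 F [-0.2  0.8 -1.8]
48205 ((71.1272964477539, -0.23017804324626923), 35.95297622680664)
plane [ 0.0288 -0.0021  0.0533] 43310
[    0     0     0     0     0     0   857 10066 32809  4473     0     0
     0     0     0     0     0     0     0]
handle 3710 [-0.009  -0.0002  0.0086] [0.63341313 0.03234723] 0.044525870643402854
```

View pics/w5.png

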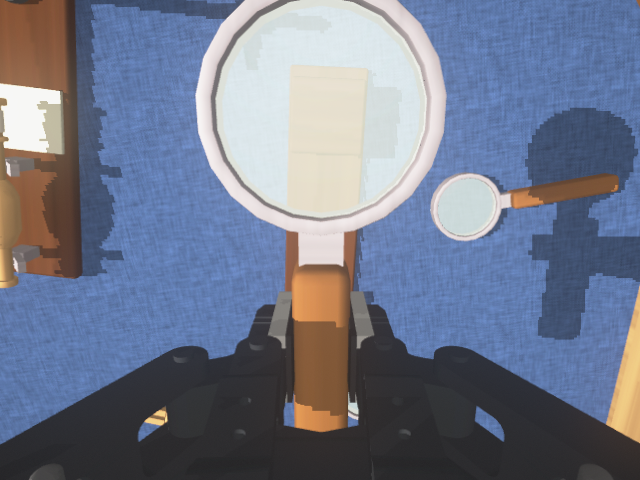

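The loupe is held by the handle with the rim at (320,110), slightly cropped at the picture's top. Checking its tilt with the rim points alone, and planning the carry.

```bash
cat > loupe.py <<'E'
from plan import *
def loupe(d,s):
    """rim top ring in tool frame: centre, slopes dz/dx, dz/dy, z at centre"""
    P=cloud('wrist',d,s); T=Ro.from_rotvec(s['tcp_rot']).inv().apply((P.reshape(-1,3)-s['tool_pos'])).reshape(P.shape)
    m=(T[...,2]<.07)&(T[...,2]>.03)&(T[...,0]>.037)&(T[...,0]<.13)&(abs(T[...,1])<.045); q=T[m]
    (cx,cy),r=cv2.minEnclosingCircle((q[:,:2]*1000).astype(np.float32)); cx/=1000;cy/=1000
    rr=np.hypot(q[:,0]-cx,q[:,1]-cy)
    k=q[(rr>.0325)&(rr<.0345)&(abs(np.arctan2(q[:,1]-cy,cx-q[:,0]))>.35)]
    for i in range(5):
        c,*_=np.linalg.lstsq(np.c_[k[:,0]-cx,k[:,1]-cy,np.ones(len(k))],k[:,2],rcond=None)
        e=k[:,2]-np.c_[k[:,0]-cx,k[:,1]-cy,np.ones(len(k))]@c; k=k[abs(e)<max(.0015,2*e.std())]
    l=q[rr<.025]; c2,*_=np.linalg.lstsq(np.c_[l[:,0]-cx,l[:,1]-cy,np.ones(len(l))],l[:,2],rcond=None)
    print('circle',round(cx,4),round(cy,4),round(r,2),'rim',c.round(4),len(k),'lens',c2.round(4))
    return cx,cy,c
E
python3 - <<'E'
from loupe import *
z=np.load('w5.npz'); loupe(z['d'],dict(tool_pos=z['p'],tcp_rot=z['r']))
s=pose(); N=np.array([.6361,-.0525]); a=np.radians(-14.9)
g=N-.0715*np.array([np.cos(a),np.sin(a)]); print(g)
plan([(g[0]-.03,g[1],.25,-14.9),(g[0],g[1],.235,-14.9)],sdead())
E
```

```text
circle 0.0711 -0.0002 35.95 rim [0.0018 0.0008 0.0518] 3815 lens [0.0018 0.0001 0.0562]
t 11.17 p [ 0.5341 -0.2567  0.2485] yaw -7.76 z [-0.004  0.002 -1.   ] w 0.203 g 58.5 F [-0.2  0.8 -1.8]
[ 0.56700411 -0.03411501]
[[[-0.12, -0.92, 0, 0, 0, 0.15, G], [-0.13, -0.92, 0, 0, 0, 0.15, G], [-0.15, -0.92, 0, 0, 0, 0.15, G], [-0.16, -0.92, 0, 0, 0, 0.15, G], [-0.17, -0.91, 0, 0, 0, 0.15, G]]]
[[[-0.19, -0.91, 0, 0, 0, 0.15, G], [-0.2, -0.91, 0, 0, 0, 0.15, G], [-0.22, -0.9, 0, 0, 0, 0.15, G], [0.48, -0.13, 0.25, 0, 0, -0.01, G], [0.48, -0.13, 0.25, 0, 0, -0.01, G]]]
```

The loupe is level in the hand (0.1°), with its lens centre 58.8 mm below and 71.1 mm ahead of the TCP. Carrying it over at height, back from the pointer, then in.

{"api": "jog_arm", "payload": {"increments": [[[-0.12,-0.5,0,0,0,0.15,-1],[-0.13,-0.8,0,0,0,0.15,-1],[-0.15,-0.9,0,0,0,0.15,-1],[-0.16,-0.9,0,0,0,0.15,-1],[-0.17,-0.9,0,0,0,0.15,-1]]]}}

```text
time: 11.58
tool_pos: [0.533, -0.1342, 0.2489]
tcp_rot: [-3.123, 0.338, 0.005]
wrist_force: [1.0, 0.5, -1.3]
width: 0.2
grip_force: 58.7
```

{"api": "jog_arm", "payload": {"increments": [[[-0.19,-0.9,0,0,0,0.15,-1],[-0.2,-0.9,0,0,0,0.15,-1],[-0.22,-0.8,0,0,0,0.15,-1],[0.1,-0.6,0,0,0,0,-1],[0.2,-0.3,0,0,0,0,-1]]]}}

```text
time: 12.0
tool_pos: [0.5485, -0.0291, 0.2491]
tcp_rot: [-3.115, 0.406, 0.005]
wrist_force: [-0.1, -0.1, -0.8]
width: 0.2
grip_force: 58.7
```

```bash
cat >> log.txt <<'E'
-.12 -.5 0 .15
-.13 -.8 0 .15
-.15 -.9 0 .15
-.16 -.9 0 .15
-.17 -.9 0 .15
-.19 -.9 0 .15
-.2 -.9 0 .15
-.22 -.8 0 .15
.1 -.6 0 0
.2 -.3 0 0
E
python3 - <<'E'
from plan import *
print(dead()); pose()
for i in range(6): viewer.read_camera('wrist'); s=pose()
plan([(.5673,-.0342,.2129,-14.9)],sdead(),step=.016)
E
```

```text
(array([ 0.54905007, -0.03143387,  0.2509    ]), np.float64(-14.960119224608807))
t 12.0 p [ 0.5485 -0.0291  0.2491] yaw -14.84 z [-0.003  0.001 -1.   ] w 0.2 g 58.7 F [-0.1 -0.1 -0.8]
t 12.05 p [ 0.5506 -0.0292  0.2496] yaw -14.83 z [-0.     0.001 -1.   ] w 0.2 g 58.7 F [ 2.3  0.2 -0.4]
t 12.1 p [ 0.5502 -0.0305  0.2498] yaw -14.83 z [-0.001 -0.    -1.   ] w 0.199 g 58.7 F [-0.3  0.4 -1.6]
t 12.15 p [ 0.5497 -0.0314  0.2499] yaw -14.88 z [-0.001 -0.    -1.   ] w 0.198 g 58.7 F [-0.   0.3 -1.8]
t 12.2 p [ 0.5495 -0.032   0.25  ] yaw -14.94 z [-0.002 -0.    -1.   ] w 0.2 g 58.7 F [-0.4 -0.6 -0.9]
t 12.25 p [ 0.5493 -0.0323  0.2501] yaw -14.98 z [-0.001 -0.    -1.   ] w 0.199 g 58.7 F [-1.2 -0.6 -1.2]
t 12.3 p [ 0.5492 -0.0325  0.2503] yaw -15.02 z [-0.001 -0.    -1.   ] w 0.201 g 58.7 F [-0.4 -0.5 -1.6]
[[[0.2, -0.02, 0.42, 0, 0, 0, G], [0.2, -0.02, 0.42, 0, 0, 0, G], [0.2, -0.02, 0.42, 0, 0, 0, G], [0, 0, 0, 0, 0, 0, G], [0, 0, 0, 0, 0, 0, G]]]
```

{"api": "jog_arm", "payload": {"increments": [[[0.2,-0.02,0.3,0,0,0,-1],[0.2,-0.02,0.4,0,0,0,-1],[0.15,-0.02,0.3,0,0,0,-1],[0.05,0,0.2,0,0,0,-1],[0,0,0.07,0,0,0,-1]]]}}

```text
time: 12.72
tool_pos: [0.5667, -0.0346, 0.2101]
tcp_rot: [3.115, -0.41, -0.006]
wrist_force: [-0.9, 0.3, -1.1]
width: 0.202
grip_force: 58.7
```

{"api": "jog_arm", "payload": {"increments": [[[0,0,0,0,0,0,-1],[0,0,0,0,0,0,-1],[0,0,0,0,0,0,-1],[0,0,0,0,0,0,-1],[0,0,0,0,0,0,-1]]]}}

```text
time: 13.13
tool_pos: [0.5676, -0.0343, 0.2133]
tcp_rot: [-3.115, 0.409, -0.002]
wrist_force: [-0.4, 0.3, -2.2]
width: 0.199
grip_force: 58.7
```

```bash
cat >> log.txt <<'E'
.6 -.06 1.27 0
E
python3 - <<'E'
from loupe import *
print(dead()); viewer.read_camera('wrist'); s=pose()
im,d=viewer.read_camera('wrist'); cv2.imwrite('pics/w6.png',im); np.savez('w6.npz',im=im,d=d,p=s['tool_pos'],r=s['tcp_rot'])
cx,cy,c=loupe(d,s); R=Ro.from_rotvec(s['tcp_rot'])
print('lens world (wrist)',(R.apply([cx,cy,c[2]+.007])+s['tool_pos']).round(4),'normal',R.apply(np.r_[c[:2],-1]/np.hypot(1,np.hypot(*c[:2]))).round(4))
for n in('top','side'):
    im,d=viewer.read_camera(n); np.savez(n+'6.npz',im=im,d=d); P=cloud(n,d); im=im.astype(int)
    near=(P[...,2]>.145)&(P[...,2]<.175)&(abs(P[...,0]-.636)<.045)&(abs(P[...,1]+.0525)<.045)
    q=P[near]; (x,y),r=cv2.minEnclosingCircle((q[:,:2]*1000).astype(np.float32))
    rr=np.hypot(q[:,0]-x/1000,q[:,1]-y/1000); k=q[(rr>.0315)&(rr<.035)]
    print(n,'rim',round(x,1),round(y,1),round(r,1),'rim top z',np.percentile(k[:,2],[10,50,90]).round(4))
    O=np.array([.5743,-.0378]); a=np.radians(-14.9); A=np.array([np.cos(a),np.sin(a)]); 
    l=(P[...,:2]-O)@A; v=(P[...,:2]-O)@[-A[1],A[0]]
    yel=(im[...,2]>im[...,0]*1.6)&(im[...,2]>110)&(l>.116)&(l<.135)&(abs(v)<.012)&(P[...,2]>.13)&(P[...,2]<.18)
    print('   tip',yel.sum(),l[yel].min().round(4),'z',np.percentile(P[yel][:,2],[5,50,95]).round(4))
im=cv2.imread('pics/w6.png'); t=np.load('side6.npz')['im'][150:270,180:340]
cv2.imwrite('pics/s6.png',cv2.resize(t,None,fx=4,fy=4,interpolation=cv2.INTER_CUBIC))
E
```

```text
(array([ 0.56690463, -0.03434151,  0.2128    ]), np.float64(-14.960119224608807))
t 13.18 p [ 0.5676 -0.0343  0.2133] yaw -14.95 z [ 0.001 -0.    -1.   ] w 0.2 g 58.7 F [ 1.  -0.2 -0.4]
circle 0.0712 -0.0003 36.02 rim [0.0013 0.0001 0.0517] 3778 lens [0.002  0.0005 0.0562]
lens world (wrist) [ 0.6365 -0.0524  0.1546] normal [ 2.e-04 -3.e-04  1.e+00]Traceback (most recent call last):
  File "<stdin>", line 11, in <module>
    return _quantile_unchecked(
        a, q, axis, out, overwrite_input, method, keepdims, weights)
    return _ureduce(a,
                    func=_quantile_ureduce_func,
    ...<5 lines>...
                    overwrite_input=overwrite_input,
                    method=method)
    r = func(a, **kwargs)
    result = _quantile(arr,
                       quantiles=q,
    ...<2 lines>...
                       out=out,
                       weights=wgt)
    slices_having_nans = np.isnan(arr[-1, ...])
                                  ~~~^^^^^^^^^
IndexError: index -1 is out of bounds for axis 0 with size 0
```

View pics/w6.png

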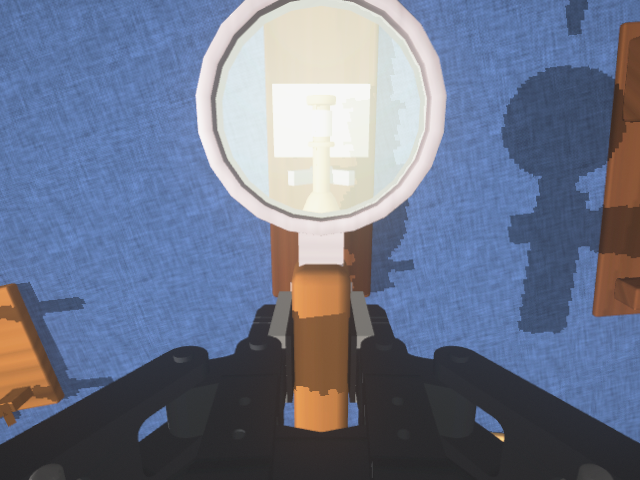

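The neck shows through the lens at (321,122), laterally centred; the rim centre is at (320,110). Cross-checking height against the pointer from the side camera, and the neck position from this picture.

Run:
```python
from loupe import *
z=np.load('w6.npz'); s=dict(tool_pos=z['p'],tcp_rot=z['r'])
print('neck (wrist px)',onplane('wrist',[[320,122]],.046,s).round(4))
n='side'; im,d=viewer.read_camera(n); P=cloud(n,d); imi=im.astype(int)
near=(P[...,2]>.14)&(P[...,2]<.175)&(abs(P[...,0]-.636)<.05)&(abs(P[...,1]+.0525)<.045)
O=np.array([.5743,-.0378]); a=np.radians(-14.9); A=np.array([np.cos(a),np.sin(a)])
l=(P[...,:2]-O)@A; v=(P[...,:2]-O)@[-A[1],A[0]]
q=P[near&(l<.108)&(l>.028)]; print(len(q),'rim/lens side: x,y range',q.min(0).round(4),q.max(0).round(4),cv2.minEnclosingCircle((q[:,:2]*1000).astype(np.float32)))
k=near&(l<.108)&(l>.028); f=k&(np.hypot(l-.063,v)>.031); print('rim z',np.percentile(P[f][:,2],[2,10,50,90,98]).round(4)); f=k&(np.hypot(l-.063,v)<.026); print('lens top z',np.percentile(P[f][:,2],[10,50,90]).round(4))
yel=(imi[...,2]>imi[...,0]*1.6)&(imi[...,2]>110)&(l>.112)&(l<.135)&(abs(v)<.015)&(P[...,2]>.13)&(P[...,2]<.18)
print('tip',yel.sum(),np.percentile(P[yel],[5,50,95],axis=0).round(4)); pose()
t=im[150:270,180:340]; cv2.imwrite('pics/s6.png',cv2.resize(t,None,fx=4,fy=4,interpolation=cv2.INTER_CUBIC))
print('expected px: lens centre,tip',proj('side',[[.6363,-.0525,.1546],[.6903,-.0687,.154]]).round(1))
```

```text
neck (wrist px) [[ 0.6364 -0.052   0.046 ]]
673 rim/lens side: x,y range [ 0.6008 -0.0917  0.1483] [ 0.6707 -0.016   0.166 ] ((636.9960327148438, -53.49052429199219), 38.58525466918945)
rim z [0.1505 0.152  0.16   0.1637 0.1644]
lens top z [0.1579 0.159  0.1601]
tip 24 [[ 0.6911 -0.0741  0.1505]
 [ 0.6982 -0.069   0.1536]
 [ 0.704  -0.0669  0.1561]]
t 13.33 p [ 0.5674 -0.0343  0.213 ] yaw -14.96 z [ 0.001 -0.    -1.   ] w 0.201 g 58.7 F [-0.  -0.1 -1. ]
expected px: lens centre,tip [[270.7 188.1]
 [245.4 183.9]]
```

View pics/s6.png

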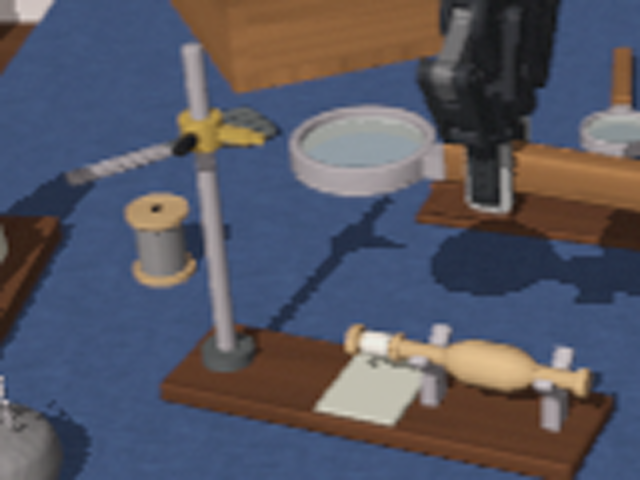

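The side view shows the loupe level beside the pointer, the bobbin in the cradle, and nothing touching. The side camera puts the lens about 2 mm above the tip; I'll check that camera's height bias on known heights.

Run:
```python
from loupe import *
O=np.array([.5743,-.0378]); a=np.radians(-14.9); A=np.array([np.cos(a),np.sin(a)])
for n,f in(('side','side0'),('top','top0')):
    z=np.load(f+'.npz'); P=cloud(n,z['d']); l=(P[...,:2]-O)@A; v=(P[...,:2]-O)@[-A[1],A[0]]
    g=lambda l0,l1,w,z0,z1:P[(l>l0)&(l<l1)&(abs(v)<w)&(P[...,2]>z0)&(P[...,2]<z1)][:,2]
    print(n,'tile',np.median(g(.055,.078,.02,0,.03)).round(4),'base',np.median(g(.095,.14,.02,0,.03)).round(4),'post top (197)',np.sort(g(.145,.165,.015,.17,.23))[-6:].round(4))
    im=z['im'].astype(int); y=(im[...,2]>im[...,0]*1.6)&(im[...,2]>110)&(l>.117)&(l<.13)&(abs(v)<.008)&(P[...,2]>.13)&(P[...,2]<.18)
    print('  tip z',np.percentile(P[y][:,2],[5,50,95]).round(4),y.sum())
pose()
```

```text
side tile 0.0169 base 0.0142 post top (197) [0.1987 0.1989 0.1993 0.1996 0.2001 0.2009]
  tip z [0.151  0.1547 0.1569] 18
top tile 0.016 base 0.0127 post top (197) [0.1985 0.199  0.1991 0.1992 0.1993 0.1999]
  tip z [0.1528 0.1544 0.157 ] 11
t 13.33 p [ 0.5674 -0.0343  0.213 ] yaw -14.96 z [ 0.001 -0.    -1.   ] w 0.201 g 58.7 F [-0.  -0.1 -1. ]
```

The side camera reads 2 mm high and the top camera about 1 mm high. So the tip is at about 0.152 m, while the lens is at 0.1545 m; lowering it 2.1 mm.

{"api": "jog_arm", "payload": {"increments": [[[0,0,0.03,0,0,0,-1],[0,0,0.04,0,0,0,-1],[0,0,0,0,0,0,-1],[0,0,0,0,0,0,-1],[0,0,0,0,0,0,-1]]]}}

```text
time: 13.75
tool_pos: [0.5673, -0.0344, 0.2105]
tcp_rot: [-3.115, 0.409, 0.0]
wrist_force: [0.3, 0.1, -1.4]
width: 0.2
grip_force: 58.7
```

{"api": "jog_arm", "payload": {"increments": [[[0,0,0,0,0,0,-1],[0,0,0,0,0,0,-1],[0,0,0,0,0,0,-1],[0,0,0,0,0,0,-1],[0,0,0,0,0,0,-1]]]}}

```text
time: 14.17
tool_pos: [0.5674, -0.0344, 0.2106]
tcp_rot: [-3.115, 0.409, -0.0]
wrist_force: [0.3, -1.2, -1.0]
width: 0.194
grip_force: 58.7
```

Run:
```python
from loupe import *
s=pose(); im,d=viewer.read_camera('wrist'); cx,cy,c=loupe(d,s); R=Ro.from_rotvec(s['tcp_rot']); L=R.apply([cx,cy,c[2]+.007])+s['tool_pos']
print('lens',L.round(4))
if np.hypot(*(L[:2]-[.6363,-.0523]))<.003 and abs(L[2]-.1523)<.002 and s['grip_force']>40: print(bot.finish_job())
```

```text
t 14.17 p [ 0.5674 -0.0344  0.2106] yaw -14.96 z [ 0.  0. -1.] w 0.194 g 58.7 F [ 0.3 -1.2 -1. ]
circle 0.0711 -0.0 36.07 rim [0.0014 0.0006 0.0517] 3785 lens [0.0015 0.0002 0.0562]
lens [ 0.6361 -0.0527  0.1519]
the job is handed in; nothing more can be done
None
```

I handed the job in at 14.2 s: the fat-bellied bobbin lies in the cradle with its neck over the tile, and the loupe is held level over that neck, within about 1 mm of centre and of the pointer's height as measured. Handing in returned no verdict.

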